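Set out the round pill dispenser and dial its lid to the blue day

TASK

Lift the round pill dispenser up over the shelf's front rail, keep it level, and set it down gently so that it stands wholly on the round mat. Turn its clear lid, which has a black fin to push on, until the lid's opening lies wholly over the blue compartment. Leave everything else on the nightstand where it is.

Things in the scene. Friction and masses are not known exactly. Their poses are not given: they have to be found in the camera images.
- dispenser: Round seven-day pill dispenser, loose, about 0.42 kg: a drum 120 mm across and 40 mm high on a rubber foot, with seven equal wedge compartments, each with its own colour on floor and outer wall (blue, white, red, yellow, green, orange, dark grey), under a clear lid. Origin: centre of its underside; z up along the axis; its x axis points at the middle of the blue compartment.
- knob_top (a point): Top centre of the dispenser's white carrying knob, 88 mm above its underside. The knob is a plain round post 28 mm across, fixed to the drum (it does not turn with the lid), standing 44 mm above the lid's top face; grip it across any direction that keeps the fingers clear of the fin.
- blue_cup (a point): Middle of the blue compartment, 40 mm from the dispenser's axis, at the height of the lid's top face (44 mm above the underside). Each compartment spans 51 degrees.
- opening (a point): Middle of the single wedge opening in the lid, also 40 mm from the axis and 44 mm above the underside. The opening spans 31 degrees, from 22 to 54 mm from the axis, and has a white frame that stands 1 mm above the clear lid. The lid turns endlessly either way about the dispenser's vertical axis, with light friction (about 0.03 N m), and stays where it is left. No click stops.
- fin (a point): Middle of the top edge of the lid's black thumb fin, 44 mm from the axis, straight across from the opening (180 degrees). The fin is an upright plate set radially, reaching from 31 to 57 mm from the axis, 7 mm thick, rising 24 mm above the lid's top face (top 68 mm above the dispenser's underside). Pushing either flat side turns the lid.
- mat: Round grey-green non-slip mat, 160 mm across, 3 mm thick, fixed. Origin: centre of its underside, on the table top.
- shelf: White low gallery shelf on the nightstand, fixed. Origin: under its centre at table height; x away from its front rail, y along it. Board 440 mm long (y), 150 mm deep, its upper face 60 mm above the table; end panels rise to 98 mm and the back panel to 76 mm above the table.
- rail_mid (a point): Middle of the top of the shelf's thin steel front rail (7 mm rod along the shelf's y axis, 71 mm in front of the shelf's centre); its top is 87.5 mm above the table, 27.5 mm above the board.
- tumbler: Stainless steel tumbler, 72 mm across, 120 mm high, standing loose on the shelf in one of three places about 140 mm apart that it, the bottle and the dispenser share. Origin: centre of its underside. Leave alone.
- bottle: Amber pill bottle with white cap, 58 mm across, 95 mm high, standing loose on the shelf. Origin: centre of its underside. Leave alone.
- magnifier: Black plastic magnifier, 157 mm long, 10 mm high, lying loose beside the mat; lens (78 mm across) 30 mm along its x axis from the origin, handle the other way. Leave alone.
- bifocals: Folded brown bifocals, 132 mm wide along their y axis, 39 mm high, standing loose beside the mat. Origin: under the middle of the frame front. Leave alone.

How it is judged:
On the way, in this order (a step that is already met when the one before it is completed fails the run):
1. the dispenser's underside is lifted above the top of the rail (z of dispenser in the frame of shelf above 0.0885 m), for 0.1 s.
2. the dispenser stands on the mat, let go of (horizontal distance between dispenser and mat below 0.02 m and height (world z) of dispenser below 0.006 m and contact force between the fingers and dispenser below 0.1 N), for 0.2 s.
At the end, for the whole second after the job is handed in: The dispenser stands upright and at rest wholly on the mat (centres within 20 mm), and the middle of the lid's opening is within 6 mm of the middle of the blue compartment, so that the opening lies wholly over it (horizontal distance between dispenser and mat below 0.02 m and height (world z) of dispenser below 0.006 m and angle between dispenser's own z axis and vertical below 0.05 rad and horizontal distance between opening and blue_cup below 0.006 m and linear speed of dispenser below 0.02 m/s); the robot touches nothing.
It fails at once if the dispenser tips more than 20 degrees (tablets would spill) (angle between dispenser's own z axis and vertical above 0.35 rad).
It fails at once if the dispenser is let fall (it moves faster than 0.5 m/s with no finger on it) (linear speed of dispenser above 0.5 m/s and contact force between the fingers and dispenser below 0.1 N).
It fails at once if the tumbler or the amber bottle is shifted by more than 30 mm or knocked over (distance of any of tumbler, bottle from where it was at the start of the episode above 0.03 m or angle between any of tumbler, bottle's own z axis and vertical above 0.4 rad).
It fails at once if the magnifier or the bifocals are shifted by more than 30 mm (distance of any of magnifier, bifocals from where it was at the start of the episode above 0.03 m).
It also fails if it takes over 69 s, if anything falls off the work surface, if the arm or the gripper's body presses on something with over 40 N, if the wrist force passes 120 N, or if a joint passes its speed limit or range.

ROBOT

A 6-joint arm with a two-finger parallel gripper is mounted at the origin on the work surface. World frame = base frame: x ahead of the robot, y to its left, z up, the work surface at z = 0. Lengths are in m, angles in rad, forces in N, time in s.
With the tool pointing down it reaches from about 0.25 to 0.725 m from the base axis. Payload 4 kg.
Tool frame: the origin (TCP) lies midway between the tips of the shut fingers; the grasp point (between the pads) lies 19 mm behind it; z points along the fingers, x is the direction in which the jaws open and shut, and the axes are right-handed (so a half turn about z gives the same grasp; the last joint's range is limited). The gripper opens to 85 mm and grips with 20 to 120 N. Pads are 22 mm wide; open, the fingers measure 114 mm over their backs; the gripper's body (76 mm by 85 mm) begins 54 mm behind the grasp point. The pads swing forward as they close: fully open they stand 13 mm farther back than shut.
Start: joints at [1.273, 0.241, 0.005, 1.335, 0, 1.571], TCP at [0.147, 0.478, 0.207] pointing down, gripper open.
Joint ranges: [-2.72, 2.72], [-1.05, 1.87], [-1.09, 1.28], [-1.99, 2.15], [-1.42, 1.44], [-3.14, 3.14]. Speed limits (rad/s): [2.79, 2.79, 3.14, 3.14, 3.14, 3.14].

INTERFACE

Orientations are given as a unit quaternion [x, y, z, w].
In Python, from workcell import bot gives the robot as it stands.
- The arm moves only by the tool drive_tool, never from a script. Its argument "rows" is text: rows parted by semicolons, each of 5 numbers parted by spaces: the finger opening in mm, from 0 to 85.4, then the shift along the tool's x, y, z in mm, then the turn about the tool's z in rad. A call has 1 to 12 rows; each row shifts and turns the commanded pose from where the row before left it, along the tool's axes as they then stand; what a row does not reach is not made up. A row lasts 1/10 s, in which the tool goes at most 50 mm and 8.59 degrees, less where a joint would pass 70% of its speed; a pose out of reach is approached as far as the arm can. A call is refused whole if a number of a shift passes 50 or a number of a turn 0.15, either way. A call with a gripper value outside its range is refused whole. The fingers move at their own pace and stop on an object; the grip force is fixed at half the most. Time passes only in rows, so rows that do not move let the fingers close. It gives the time, the measured TCP pose, the force and the opening at its end, in the units of the state.
- bot.get_obs(): the state, without advancing time (a new reading comes with each control period).
- bot.camera(name): name is "side" or "top"; returns a dict with "image" (384x512x3 uint8, red, green, blue), "vertical_fov" (degrees; the focal length in pixels is half the picture's height over the tangent of half this angle, whatever the lens; pixels are square), "cx", "cy" (the principal point, pixels), "R" (3x3) and "t" (3): a world point X has camera coordinates R X + t. Camera axes: x right, y down, z forward; pixel columns grow to the right and rows downward; lengths in m; the calibration is good to about 2 mm. A picture is of the moment at which its call begins. There is no depth.
- bot.job_done(): hands the job in, once; it reports no verdict.
The state is a dict: "clock": time; "joint_pos": joint angles; "joint_vel": joint speeds; "tau": joint torques, N m; "eef_pos": TCP position; "tool_rot": TCP orientation; "ft_force": force on the tool from outside, world axes, zero at the start; "ft_torque": the same for the moment, N m; "grip_width": finger opening in m.
Only numpy, scipy, OpenCV 4.12 (cv2) and the standard library are available. Lean on these libraries where they do the work, as an engineer would, in place of code of your own. Each camera call takes 0.05 s, during which the arm holds its last target. There are 200 camera calls.

## Working session

There is one attempt and no reset: what is moved stays moved. The work goes in short steps, Python scripts to look and compute and a tool call to move; the robot and the scene stay as the last step left them, time stands still between calls to the robot, and variables do not carry over. Pictures are saved under pics/ and viewed, about 8 in all and at most 12, crops included, and the job is handed in when it is done.

Besides the shell and the picture viewer there is one more tool, called after "Request:" by a JSON object that holds its "api" and its "payload", one argument or row to a line. drive_tool: Moves the arm, as the interface text tells. Its arguments: {"type":"object","properties":{"rows":{"type":"string"}},"required":["rows"]}

```bash
mkdir -p pics; cat > h.py <<'E'
import numpy as np, cv2
from workcell import bot
def cam(n,f=None):
    c=bot.camera(n)
    if f: cv2.imwrite('pics/'+f,c['image'][:,:,::-1])
    c['f']=c['image'].shape[0]/2/np.tan(np.radians(c['vertical_fov'])/2)
    c['R']=np.array(c['R']);c['t']=np.array(c['t']);return c
def ray(c,u,v,z):
    d=c['R'].T@np.array([(u-c['cx'])/c['f'],(v-c['cy'])/c['f'],1]);o=-c['R'].T@c['t']
    return o+d*(z-o[2])/d[2]
def proj(c,X):
    p=c['R']@np.array(X)+c['t'];return p[:2]/p[2]*c['f']+[c['cx'],c['cy']]
E
python3 - <<'E'
from h import *
for n in('top','side'):
    c=cam(n); im=cv2.resize(c['image'][:,:,::-1],(768,576),interpolation=cv2.INTER_CUBIC);cv2.imwrite(f'pics/{n}0.png',im)
    np.save(n+'0.npy',c['image'])
    print(n,c['f'],c['cx'],c['cy'],(-c['R'].T@c['t']).round(3),c['R'].round(2).tolist())
o=bot.get_obs();print(o['eef_pos'],o['tool_rot'],o['ft_force'],o['grip_width'],o['clock'])
E
```

```text
top 403.7480854368354 260.5659401293086 195.24356099586416 [ 0.509 -0.014  1.12 ] [[-0.01, -1.0, -0.0], [-1.0, 0.01, -0.08], [0.08, 0.0, -1.0]]
side 365.9583111750448 255.0687533042259 198.76663944846055 [ 0.5   -0.623  0.859] [[0.99, -0.15, 0.0], [-0.11, -0.76, -0.64], [0.1, 0.63, -0.77]]
[0.14653641 0.47742065 0.20641906] [ 8.04184861e-01  5.94378552e-01 -7.46223774e-04  5.38620120e-04] [-0.42087683 -0.64367107  0.71296515] 0.08504723994047675 0.1
```

View pics/top0.png

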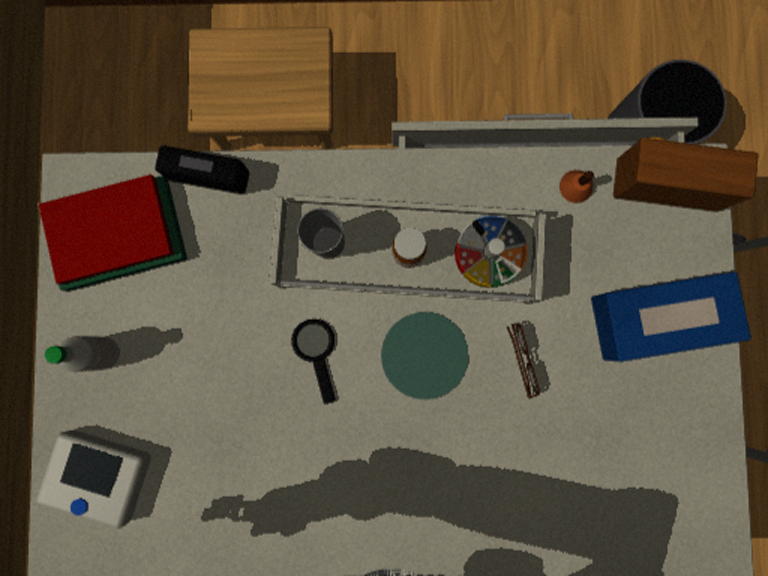

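View pics/side0.png

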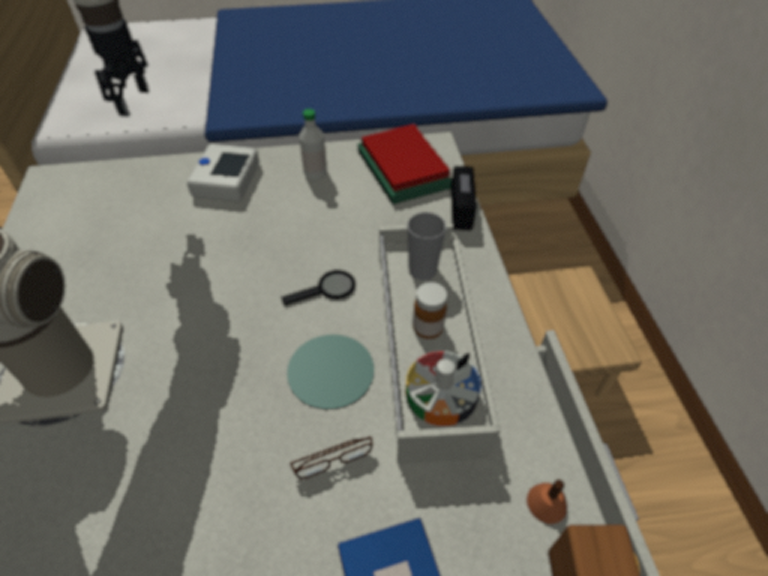

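```bash
cat >> h.py <<'E'
def mask(im,lo,hi):
    return cv2.inRange(cv2.cvtColor(im,cv2.COLOR_RGB2HSV),np.array(lo),np.array(hi))
def blobs(m,x0,y0,x1,y1,minA=8):
    k=np.zeros_like(m);k[y0:y1,x0:x1]=m[y0:y1,x0:x1]
    n,_,s,c=cv2.connectedComponentsWithStats(k)
    return [(c[i].round(2),s[i]) for i in range(1,n) if s[i][4]>=minA]
E
python3 - <<'E'
from h import *
c=cam('top');s=cam('side');im=c['image']
# mat
for n,(u,v),s_ in [('mat',b[0],b[1]) for b in blobs(mask(im,(70,60,40),(95,255,255)),240,195,330,275,300)]:
    print(n,u,v,s_,ray(c,u,v,.003).round(4),'diam',s_[2]*1.12/c['f'])
b=blobs(mask(s['image'],(70,60,40),(95,255,255)),180,210,260,280,300)
for q in b: print('mat side',q,ray(s,*q[0],.003).round(4))
for n,cc,box in(('top',c,(295,135,360,200)),('side',s,(260,225,330,290))):
    im=cc['image']; x0,y0,x1,y1=box
    for nm,lo,hi,z in(('white',(0,0,150),(180,45,255),.148),('blue',(105,120,40),(130,255,255),.07),('black',(0,0,0),(180,255,28),.128)):
        for q in blobs(mask(im,lo,hi),*box): print(n,nm,q[0],q[1],ray(cc,*q[0],z).round(4))
    cv2.imwrite(f'pics/{n}1.png',cv2.resize(im[y0:y1,x0:x1,::-1],None,fx=6,fy=6,interpolation=cv2.INTER_CUBIC))
a=cv2.imread('pics/top1.png');b=cv2.imread('pics/side1.png')
h=min(len(a),len(b));cv2.imwrite('pics/both1.png',np.hstack([a[:h],b[:h]]))
E
```

```text
mat 282.77 236.61 [ 254  208   58   58 2578] [ 0.4879 -0.0706  0.003 ] diam 0.16089240381094688
top blue [327.56 149.99] [318 144  19  17 144] [ 0.7145 -0.1889  0.07  ]
top black [318.6  151.55] [315 147   8  10  42] [ 0.6996 -0.1569  0.128 ]
top black [342.98 154.33] [335 148  15  14  66] [ 0.6918 -0.2173  0.128 ]
side white [297.62 253.44] [264 225  66  65 996] [ 0.6615 -0.2094  0.148 ]
side white [309.53 231.05] [302 225  15  19 133] [ 0.7028 -0.1537  0.148 ]
side white [296.61 243.71] [292 240  10   9  72] [ 0.6649 -0.1838  0.148 ]
side white [260.71 276.44] [260 257   4  33  68] [ 0.5703 -0.2541  0.148 ]
side white [277.07 260.93] [274 259   8   5  14] [ 0.6122 -0.2217  0.148 ]
side white [285.9 269.8] [284 267   5   6  10] [ 0.6271 -0.2462  0.148 ]
side blue [315.78 253.35] [310 247  10  13  46] [ 0.7242 -0.1703  0.07  ]
side black [307.94 241.06] [306 238   5   7  17] [ 0.6978 -0.168   0.128 ]
side black [310.33 275.57] [307 271   9   9  21] [ 0.6814 -0.2574  0.128 ]
```

View pics/both1.png

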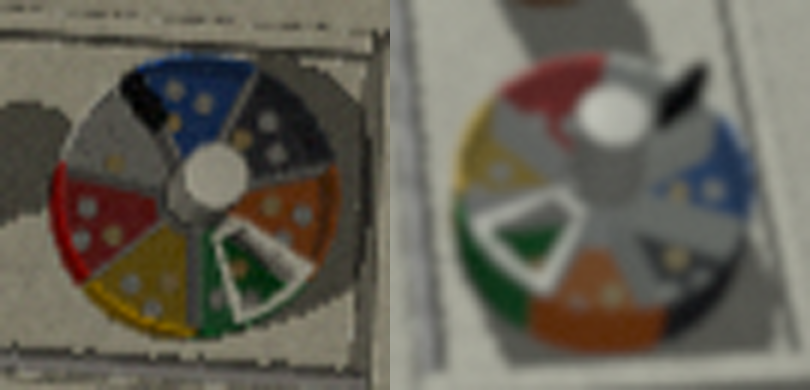

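```bash
python3 - <<'E'
from h import *
c=cam('top');s=cam('side')
P=lambda c,x0,y0,u,v,z: ray(c,x0+u/6-.4,y0+v/6-.4,z)
T=lambda u,v,z:P(c,295,135,u,v,z)
S=lambda u,v,z:P(s,260,225,u-390,v,z)
k=T(215,175,.148);k2=S(612,112,.148);print('knob',k,k2)
K=(k+k2)/2
# drum top outline left/right/top/bottom
for a in((52,200),(340,200),(195,54),(200,337)): print('rim',T(*a,.104))
for n,p in(('fin',T(138,96,.128)),('fin2',S(690,88,.128)),('open',T(262,273,.105)),('open2',S(532,238,.105)),('blue',T(200,62,.10)),('blue2',S(742,165,.1))):
    d=p-K;print(n,p.round(4),np.hypot(*d[:2]).round(4),np.degrees(np.arctan2(d[1],d[0])).round(1))
print('rail',T(60,358,.0875),T(350,370,.0875))
# mat via side
im=s['image'];m=mask(im,(60,25,40),(100,255,255))
for q in blobs(m,180,210,260,280,300): print('mat side',q,ray(s,*q[0],.003).round(4))
E
```

```text
knob [ 0.66528635 -0.18203325  0.148     ] [ 0.66515288 -0.1826148   0.148     ]
rim [ 0.66258406 -0.12045202  0.104     ]
rim [ 0.6609871  -0.24214901  0.104     ]
rim [ 0.72440335 -0.18253828  0.104     ]
rim [ 0.60358709 -0.18146628  0.104     ]
fin [ 0.702  -0.1545  0.128 ] 0.0461 37.1
fin2 [ 0.7029 -0.1636  0.128 ] 0.0421 26.4
open [ 0.6302 -0.2081  0.105 ] 0.0435 -143.6
open2 [ 0.6316 -0.2082  0.105 ] 0.0424 -142.4
blue [ 0.7218 -0.1852  0.1   ] 0.0566 -3.0
blue2 [ 0.7225 -0.185   0.1   ] 0.0573 -2.7
rail [ 0.59687705 -0.12414054  0.0875    ] [ 0.59014205 -0.2478267   0.0875    ]
mat side (array([219.96, 247.45]), array([ 192,  223,   57,   50, 2251], dtype=int32)) [ 0.4878 -0.0758  0.003 ]
```

Request:
{"api": "drive_tool", "payload": {
  "rows": "50 0 0 -25 0; 50 0 0 -25 0;50 -26.5 38.3 0 0;50 -26.5 38.3 0 0;50 -26.5 38.3 0 0;50 -26.5 38.3 0 0;50 -26.5 38.3 0 0;50 -26.5 38.3 0 0;50 -26.5 38.3 0 0;50 -26.5 38.3 0 0;50 -26.5 38.3 0 0;50 0 0 0 0"
}}

```text
clock: 1.5
eef_pos: [0.409, 0.1448, 0.257]
tool_rot: [0.807, 0.591, 0.0, 0.001]
ft_force: [-0.1, 0.2, 0.1]
grip_width: 0.05
```

Request:
{"api": "drive_tool", "payload": {
  "rows": "50 -26.5 38.3 0 0;50 -26.5 38.3 0 0;50 -26.5 38.3 0 0;50 -26.5 38.3 0 0;50 -26.5 38.3 0 0;50 -26.5 38.3 0 0;50 -26.5 38.3 0 0;50 -26.5 38.3 0 0;50 -26.5 38.3 0 0;50 0 0 0 0;50 0 0 0 0"
}}

```text
clock: 2.6
eef_pos: [0.6659, -0.1803, 0.2542]
tool_rot: [0.804, 0.594, -0.001, -0.002]
ft_force: [-0.3, -0.5, -1.1]
grip_width: 0.05
```

Request:
{"api": "drive_tool", "payload": {
  "rows": "50 0 0 0 0.145;50 0 0 0 0.145;50 0 0 0 0.145;50 0 0 0 0.145;50 0 0 0 0.145;50 0 0 0 0.145;50 0 0 0 0.145;50 0 0 0 0.145;50 0 0 0 0.145;50 0 0 0 0.145;50 0 0 0 0.145;50 0 0 0 0.145"
}}

```text
clock: 3.8
eef_pos: [0.6651, -0.1778, 0.2593]
tool_rot: [0.972, -0.233, 0.001, -0.0]
ft_force: [0.2, 0.4, -0.7]
grip_width: 0.0495
```

Request:
{"api": "drive_tool", "payload": {
  "rows": "50 0 0 0 0.145;50 0 0 0 0.145;50 0 0 0 0.145;50 0 0 0 0;50 0 0 0 0;50 0 0 0 0"
}}

```text
clock: 4.4
eef_pos: [0.6656, -0.1794, 0.2581]
tool_rot: [0.901, -0.435, 0.0, -0.0]
ft_force: [-0.9, -0.5, -0.2]
grip_width: 0.0501
```

```bash
cat >> h.py <<'E'
def st():
    o=bot.get_obs();q=o['tool_rot'];th=2*np.arctan2(q[1],q[0])
    print('t',o['clock'],'tcp',np.round(o['eef_pos'],4),'yaw',np.degrees(th).round(2),'q',np.round(q,4),'j',np.degrees(o['joint_pos']).round(1),'F',np.round(o['ft_force'],2),'w',round(o['grip_width'],4))
    return np.array(o['eef_pos']),th
def to(x,y):
    p,th=st();d=np.array([x,y])-p[:2];c,s=np.cos(th),np.sin(th)
    print('tool shift mm',((np.array([[c,s],[s,-c]])@d)*1000).round(1))
E
python3 -c "
from h import *
to(.6652,-.1823)"
```

```text
t 4.4 tcp [ 0.6656 -0.1794  0.2581] yaw -51.51 q [ 9.007e-01 -4.345e-01  4.000e-04 -1.000e-04] j [-15.1  37.7  44.7  97.    0.  126.4] F [-0.89 -0.51 -0.21] w 0.0501
tool shift mm [2.1 2.1]
```

Request:
{"api": "drive_tool", "payload": {
  "rows": "50 2 2 0 0;50 0 0 25 0;50 0 0 25 0;50 0 0 25 0;50 0 0 25 0;50 0 0 20 0;50 0 0 12 0;50 0 0 10 0;50 0 0 0 0;50 0 0 0 0"
}}

```text
clock: 5.4
eef_pos: [0.6659, -0.1833, 0.116]
tool_rot: [0.9, -0.436, 0.001, -0.0]
ft_force: [-0.3, 0.3, 0.3]
grip_width: 0.0505
```

```bash
python3 -c "
from h import *
to(.6652,-.1823)
for n,b in(('top',(270,110,370,210)),('side',(240,190,340,290))):
  im=cam(n)['image'][b[1]:b[3],b[0]:b[2],::-1]
  cv2.imwrite('pics/g'+n+'.png',cv2.resize(im,(400,400),interpolation=cv2.INTER_CUBIC))
cv2.imwrite('pics/g.png',np.hstack([cv2.imread('pics/gtop.png'),cv2.imread('pics/gside.png')]))"
```

```text
t 5.4 tcp [ 0.6659 -0.1833  0.116 ] yaw -51.68 q [ 9.000e-01 -4.358e-01  6.000e-04 -1.000e-04] j [-15.4  38.5  25.3  76.7  -0.  126.3] F [-0.26  0.3   0.27] w 0.0505
tool shift mm [-1.2 -0. ]
```

View pics/g.png

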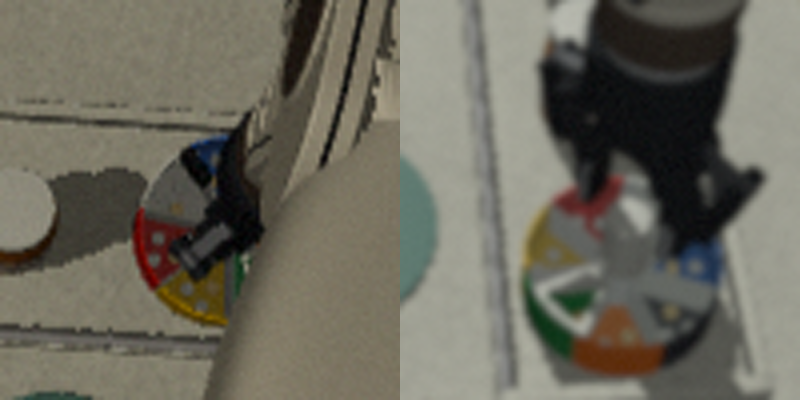

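Request:
{"api": "drive_tool", "payload": {
  "rows": "35 0 0 0 0;28 0 0 0 0;20 0 0 0 0;20 0 0 0 0;20 0 0 0 0;20 0 0 0 0;20 0 0 0 0"
}}

```text
clock: 6.2
eef_pos: [0.6655, -0.1825, 0.1166]
tool_rot: [0.9, -0.436, 0.0, -0.001]
ft_force: [-2.6, 2.6, 5.7]
grip_width: 0.0247
```

Request:
{"api": "drive_tool", "payload": {
  "rows": "20 0 0 -5 0;20 0 0 -10 0;20 0 0 -10 0;20 0 0 -10 0;20 0 0 0 0;20 0 0 0 0"
}}

```text
clock: 6.8
eef_pos: [0.6659, -0.1833, 0.1507]
tool_rot: [0.9, -0.436, 0.001, -0.0]
ft_force: [0.1, -0.3, -5.8]
grip_width: 0.0244
```

```bash
python3 -c "
from h import *
st()
for n,b in(('top',(270,110,370,210)),('side',(240,190,340,290))):
  im=cam(n)['image'][b[1]:b[3],b[0]:b[2],::-1]
  cv2.imwrite('pics/g'+n+'.png',cv2.resize(im,(400,400),interpolation=cv2.INTER_CUBIC))
cv2.imwrite('pics/l.png',np.hstack([cv2.imread('pics/gtop.png'),cv2.imread('pics/gside.png')]))"
```

```text
t 6.8 tcp [ 0.6659 -0.1833  0.1507] yaw -51.68 q [ 9.000e-01 -4.359e-01  6.000e-04 -1.000e-04] j [-15.4  37.7  29.1  81.3  -0.  126.3] F [ 0.15 -0.31 -5.76] w 0.0244
```

View pics/l.png

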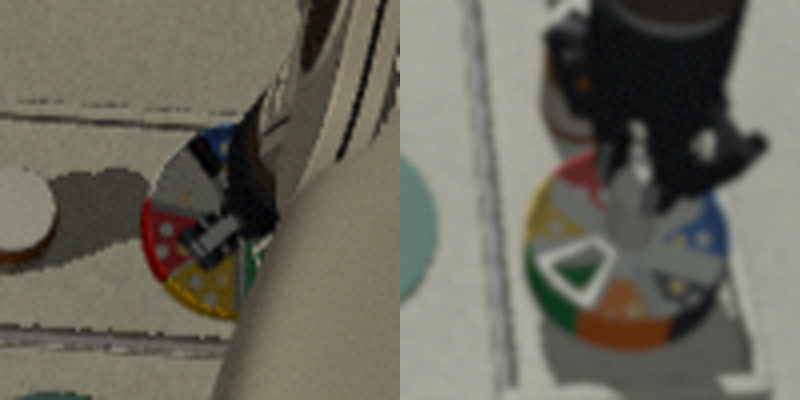

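Request:
{"api": "drive_tool", "payload": {
  "rows": "20 0 0 -10 0;20 0 0 -10 0;20 0 0 -10 0;20 0 0 0 0;20 -10 3.6 0 0;20 -16 5.8 0 0;20 -20 7.2 0 0;20 -20 7.2 0 0;20 -20 7.2 0 0;20 -20 7.2 0 0;20 -20 7.2 0 0;20 -20 7.2 0 0"
}}

```text
clock: 8.1
eef_pos: [0.533, -0.1007, 0.1806]
tool_rot: [0.9, -0.436, 0.0, -0.0]
ft_force: [0.0, 0.3, -4.3]
grip_width: 0.0243
```

Request:
{"api": "drive_tool", "payload": {
  "rows": "20 -20 7.2 0 0;20 -16 5.8 0 0;20 -9 3.4 0 0;20 -5 2 0 0;20 0 0 0 0;20 0 0 0 0;20 0 0 0 0"
}}

```text
clock: 8.8
eef_pos: [0.489, -0.0737, 0.1802]
tool_rot: [0.9, -0.436, 0.0, -0.0]
ft_force: [0.1, -0.6, -4.2]
grip_width: 0.0246
```

```bash
python3 -c "
from h import *
to(.488,-.072)
c=cam('side','s3.png');c=cam('top','t3.png')"

```

```text
t 8.8 tcp [ 0.489  -0.0737  0.1802] yaw -51.7 q [ 8.999e-01 -4.360e-01  4.000e-04 -0.000e+00] j [ -8.6  13.9  -3.6  72.4  -0.  133.1] F [ 0.1  -0.57 -4.19] w 0.0246
tool shift mm [-2.  -0.3]
```

View pics/s3.png

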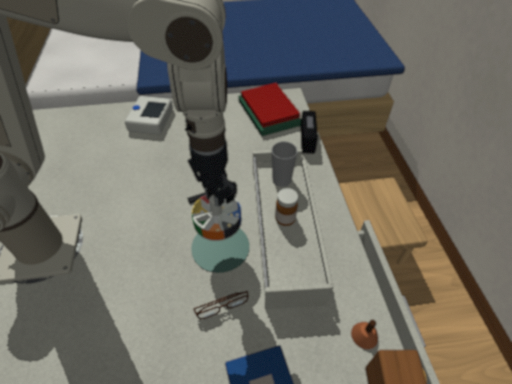

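Request:
{"api": "drive_tool", "payload": {
  "rows": "20 -2 0 10 0;20 0 0 20 0;20 0 0 25 0;20 0 0 25 0;20 0 0 20 0;20 0 0 10 0;20 0 0 5 0;20 0 0 0 0;20 0 0 0 0"
}}

```text
clock: 9.8
eef_pos: [0.4879, -0.0719, 0.066]
tool_rot: [0.9, -0.436, 0.001, -0.0]
ft_force: [1.0, -0.9, -4.6]
grip_width: 0.0246
```

Request:
{"api": "drive_tool", "payload": {
  "rows": "20 0 0 2 0;20 0 0 2 0;20 0 0 1 0;20 0 0 0 0;20 0 0 0 0"
}}

```text
clock: 10.3
eef_pos: [0.487, -0.0718, 0.0602]
tool_rot: [0.9, -0.436, 0.0, 0.0]
ft_force: [-0.0, 0.1, -5.1]
grip_width: 0.0245
```

Request:
{"api": "drive_tool", "payload": {
  "rows": "20 0 0 0.7 0;20 0 0 0.7 0;20 0 0 0 0;20 0 0 0 0"
}}

```text
clock: 10.7
eef_pos: [0.4872, -0.0721, 0.0595]
tool_rot: [0.9, -0.436, 0.0, 0.0]
ft_force: [-1.8, -0.4, 4.9]
grip_width: 0.0246
```

Request:
{"api": "drive_tool", "payload": {
  "rows": "30 0 0 0 0;40 0 0 0 0;50 0 0 0 0;50 0 0 0 0;50 0 0 0 0;50 0 0 -20 0;50 0 0 -40 0;50 0 0 -40 0;50 0 0 -20 0;50 0 0 0 0"
}}

```text
clock: 11.7
eef_pos: [0.4896, -0.0721, 0.1825]
tool_rot: [0.9, -0.436, 0.004, -0.001]
ft_force: [-0.0, -0.3, -0.8]
grip_width: 0.0499
```

Request:
{"api": "drive_tool", "payload": {
  "rows": "50 0 -40 0 0;50 0 -40 0 0;50 0 -40 0 0;50 0 -40 0 0;50 0 0 0 0;50 0 0 0 0"
}}

```text
clock: 12.3
eef_pos: [0.6118, 0.028, 0.1763]
tool_rot: [0.9, -0.435, -0.002, 0.001]
ft_force: [-0.8, -0.2, 0.3]
grip_width: 0.0498
```

```bash
python3 -c "
from h import *
st()
for n,P in(('top',(.488,-.072,.05)),('side',(.488,-.072,.05))):
  c=cam(n);u,v=proj(c,P).astype(int);print(n,u,v)
  im=c['image'][v-40:v+40,u-40:u+40,::-1];cv2.imwrite('pics/g'+n+'.png',cv2.resize(im,(400,400),interpolation=cv2.INTER_CUBIC))
cv2.imwrite('pics/m.png',np.hstack([cv2.imread('pics/gtop.png'),cv2.imread('pics/gside.png')]))"
```

```text
t 12.3 tcp [0.6118 0.028  0.1763] yaw -51.6 q [ 0.9003 -0.4352 -0.0017  0.0011] j [  2.6  27.7  15.9  78.4  -0.  144.2] F [-0.81 -0.23  0.33] w 0.0498
top 284 236
side 218 236
```

View pics/m.png

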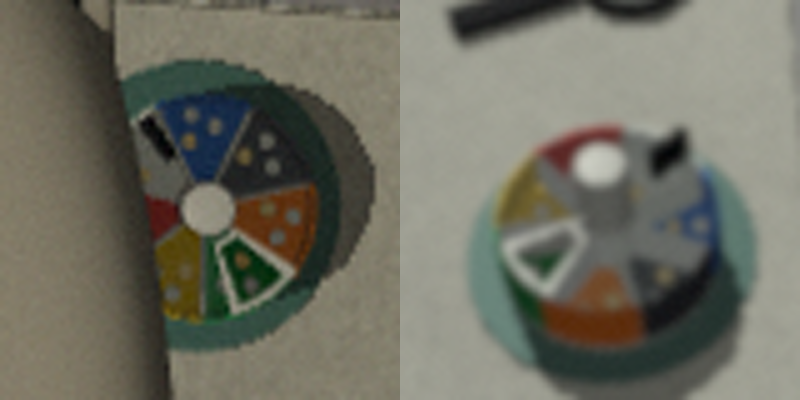

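```bash
python3 - <<'E'
from h import *
c=cam('top');s=cam('side')
T=lambda u,v,z:ray(c,244+u/5-.4,196+v/5-.4,z)
S=lambda u,v,z:ray(s,178+(u-400)/5-.4,196+v/5-.4,z)
k=T(208,208,.091);k2=S(600,163,.091);print('knob',k,k2);K=(k+k2)/2
for n,p in(('fin',T(157,137,.071)),('fin2',S(672,147,.071)),('opA',T(228,235,.048)),('opB',T(235,312,.048)),('opC',T(295,270,.048)),('blL',T(160,97,.045)),('blR',T(252,100,.045)),('bl2',S(717,208,.03))):
    d=p-K;print(n,p.round(4),np.hypot(*d[:2]).round(4),np.degrees(np.arctan2(d[1],d[0])).round(1))
E
```

```text
knob [ 0.48802956 -0.07226964  0.091     ] [ 0.48803944 -0.07358958  0.091     ]
fin [ 0.5245 -0.0476  0.071 ] 0.0444 34.7
fin2 [ 0.5262 -0.0544  0.071 ] 0.0425 25.9
opA [ 0.4729 -0.085   0.048 ] 0.0194 -141.5
opB [ 0.4326 -0.0879  0.048 ] 0.0574 -164.9
opC [ 0.4541 -0.1199  0.048 ] 0.058 -125.8
blL [ 0.5461 -0.0504  0.045 ] 0.0623 21.2
blR [ 0.5439 -0.0993  0.045 ] 0.0618 -25.2
bl2 [ 0.5474 -0.0688  0.03  ] 0.0595 4.0
```

```bash
python3 -c "
from h import *
to(.5249,-.0470)"
```

```text
t 12.5 tcp [0.6116 0.0266 0.1788] yaw -51.75 q [ 8.998e-01 -4.364e-01 -3.000e-04  2.000e-04] j [  2.5  27.5  15.9  78.5  -0.  144.2] F [-0.34 -0.27 -0.18] w 0.05
tool shift mm [  4.1 113.6]
```

Fin at 35°, so yaw −55° is needed: turn 0.057 rad after the shift; then descend partway (z≈0.10) and check.

Request:
{"api": "drive_tool", "payload": {
  "rows": "32 4 28 0 0;32 0 30 0 0;32 0 30 0 0;32 0 25.5 0 0;32 0 0 0 0.057;32 0 0 25 0;32 0 0 25 0;32 0 0 20 0;32 0 0 0 0;32 0 0 0 0;32 0 0 0 0"
}}

```text
clock: 13.6
eef_pos: [0.5269, -0.0465, 0.1105]
tool_rot: [0.887, -0.462, 0.001, -0.001]
ft_force: [0.7, -0.6, 0.5]
grip_width: 0.0319
```

```bash
python3 -c "
from h import *
to(.5249,-.0470)
for n,P in(('top',(.488,-.072,.05)),('side',(.488,-.072,.05))):
  c=cam(n);u,v=proj(c,P).astype(int);print(n,u,v)
  im=c['image'][v-40:v+40,u-40:u+40,::-1];cv2.imwrite('pics/g'+n+'.png',cv2.resize(im,(400,400),interpolation=cv2.INTER_CUBIC))
cv2.imwrite('pics/n.png',np.hstack([cv2.imread('pics/gtop.png'),cv2.imread('pics/gside.png')]))"
```

```text
t 13.6 tcp [ 0.5269 -0.0465  0.1105] yaw -54.98 q [ 8.871e-01 -4.616e-01  1.300e-03 -5.000e-04] j [ -5.   20.4  -5.5  64.   -0.  139.9] F [ 0.66 -0.64  0.46] w 0.0319
tool shift mm [-0.7  1.9]
top 284 236
side 218 236
```

View pics/n.png

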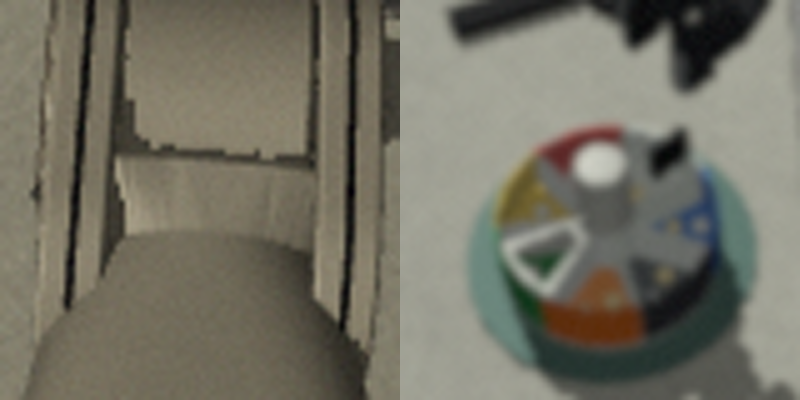

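Request:
{"api": "drive_tool", "payload": {
  "rows": "32 -0.7 1.9 14 0;32 0 0 14 0;32 0 0 14 0;32 0 0 12 0;32 0 0 0 0;24 0 0 0 0;16 0 0 0 0;16 0 0 0 0;16 0 0 0 0"
}}

```text
clock: 14.6
eef_pos: [0.5245, -0.0466, 0.0554]
tool_rot: [0.887, -0.461, 0.001, -0.0]
ft_force: [0.3, 0.5, -0.2]
grip_width: 0.0166
```

```bash
python3 -c "
from h import *
to(.5249,-.0470)
c=cam('side');u,v=218,236
cv2.imwrite('pics/o.png',cv2.resize(c['image'][v-40:v+40,u-40:u+40,::-1],(480,480),interpolation=cv2.INTER_CUBIC))"
```

```text
t 14.6 tcp [ 0.5245 -0.0466  0.0554] yaw -54.95 q [ 8.872e-01 -4.613e-01  6.000e-04 -2.000e-04] j [ -5.1  23.3 -10.2  56.4  -0.  139.9] F [ 0.31  0.51 -0.15] w 0.0166
tool shift mm [ 0.5 -0.1]
```

View pics/o.png

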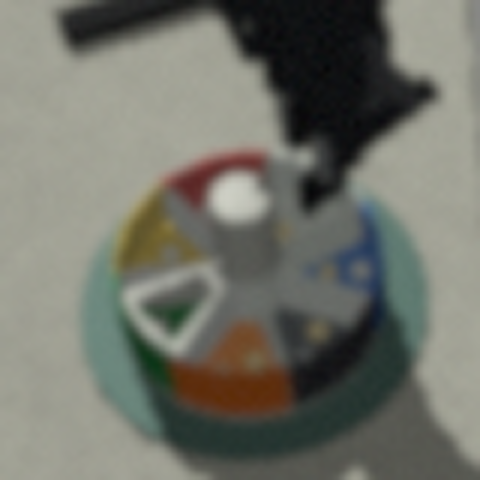

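Request:
{"api": "drive_tool", "payload": {
  "rows": "16 -3.15 0.11 0 -0.07;16 -3.15 0.11 0 -0.07;16 -3.15 0.11 0 -0.07;16 -3.15 0.11 0 -0.07;16 -3.15 0.11 0 -0.07;16 -3.15 0.11 0 -0.07;16 -3.15 0.11 0 -0.07;16 -3.15 0.11 0 -0.07;16 -3.15 0.11 0 -0.07;16 -3.15 0.11 0 -0.07;16 0 0 0 0;16 0 0 0 0"
}}

```text
clock: 15.85
eef_pos: [0.4989, -0.029, 0.055]
tool_rot: [0.992, -0.13, 0.0, -0.0]
ft_force: [-0.2, 0.1, 0.2]
grip_width: 0.016
```

```bash
cat >> h.py <<'E'
def arc(K=(.488,-.0728),R=.045):
    p,th=st();phi=th+np.pi/2;d=p[:2]-K
    print('r',np.hypot(*d).round(4),'ang',np.degrees(np.arctan2(d[1],d[0])).round(1),'phi from yaw',np.degrees(phi).round(1))
    e=np.array(K)+R*np.array([np.cos(phi),np.sin(phi)])-p[:2];c,s=np.cos(th),np.sin(th)
    print('corr mm',((np.array([[c,s],[s,-c]])@e)*1000).round(1))
E
python3 -c "
from h import *
arc()"
```

```text
t 15.85 tcp [ 0.4989 -0.029   0.055 ] yaw -14.92 q [ 9.915e-01 -1.298e-01  3.000e-04 -0.000e+00] j [ -3.3  20.7 -14.3  54.9  -0.  101.6] F [-0.24  0.06  0.22] w 0.016
r 0.0452 ang 76.0 phi from yaw 75.1
corr mm [0.7 0.2]
```

Request:
{"api": "drive_tool", "payload": {
  "rows": "16 -3.15 0.11 0 -0.07;16 -3.15 0.11 0 -0.07;16 -3.15 0.11 0 -0.07;16 -3.15 0.11 0 -0.07;16 -3.15 0.11 0 -0.07;16 -3.15 0.11 0 -0.07;16 -3.15 0.11 0 -0.07;16 -3.15 0.11 0 -0.07;16 -3.15 0.11 0 -0.07;16 -3.15 0.11 0 -0.07;16 -3.15 0.11 0 -0.07;16 0 0 0 0"
}}

```text
clock: 17.05
eef_pos: [0.465, -0.0333, 0.0549]
tool_rot: [0.968, 0.252, -0.0, 0.0]
ft_force: [0.1, 0.2, 0.8]
grip_width: 0.0159
```

Request:
{"api": "drive_tool", "payload": {
  "rows": "16 -3.15 0.11 0 -0.07;16 -3.15 0.11 0 -0.07;16 -3.15 0.11 0 -0.07;16 -3.15 0.11 0 -0.07;16 -3.15 0.11 0 -0.07;16 -3.15 0.11 0 -0.07;16 -3.15 0.11 0 -0.07;16 -3.15 0.11 0 -0.07;16 -3.15 0.11 0 -0.07;16 -3.15 0.11 0 -0.07;16 0 0 0 0;16 0 0 0 0"
}}

```text
clock: 18.25
eef_pos: [0.4453, -0.0566, 0.0549]
tool_rot: [0.823, 0.568, 0.0, 0.0]
ft_force: [0.2, 0.5, -0.7]
grip_width: 0.016
```

```bash
python3 -c "
from h import *
arc()
for n,(u,v) in(('top',(284,236)),('side',(218,236))):
  im=cam(n)['image'][v-40:v+40,u-40:u+40,::-1];cv2.imwrite('pics/g'+n+'.png',cv2.resize(im,(400,400),interpolation=cv2.INTER_CUBIC))
cv2.imwrite('pics/p.png',np.hstack([cv2.imread('pics/gtop.png'),cv2.imread('pics/gside.png')]))"
```

```text
t 18.25 tcp [ 0.4453 -0.0566  0.0549] yaw 69.23 q [8.23e-01 5.68e-01 2.00e-04 1.00e-04] j [ -7.2  15.7 -21.8  52.5   0.   13.5] F [ 0.23  0.49 -0.69] w 0.016
r 0.0456 ang 159.2 phi from yaw 159.2
corr mm [0.  0.6]
```

View pics/p.png

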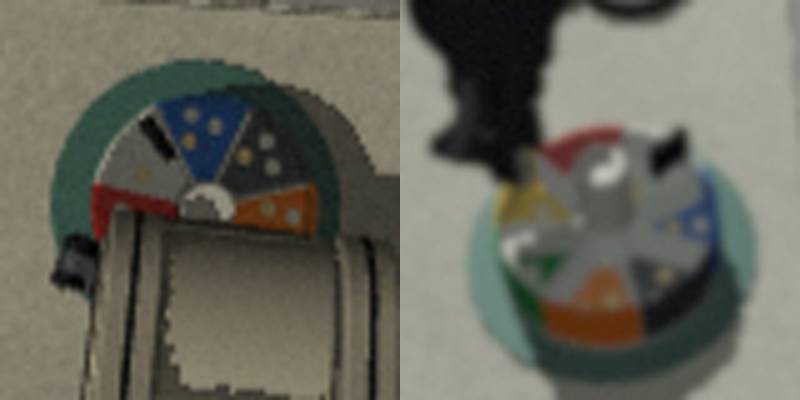

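```bash
python3 -c "
from h import *
c=cam('side');t=cam('top')
f=lambda P:((proj(c,P)-[178,196]+.4)*5).round(0)
for z in(.055,.065,.075,.085): print(z,f((.4453,-.0566,z)), 'o-img',(f((.5245,-.0466,z))*1.2).round())
ph=np.radians(35)
print('fin base/top in',[f((.488+r*np.cos(ph),-.0728+r*np.sin(ph),z)) for r,z in((.031,.047),(.057,.047),(.031,.071),(.057,.071))])
a=cv2.imread('pics/o.png');cv2.imwrite('pics/q.png',np.hstack([cv2.resize(a[60:300,180:480],None,fx=1.3,fy=1.3),cv2.resize(cv2.imread('pics/gside.png')[60:300,0:300],None,fx=1.3,fy=1.3)]))
"
```

```text
0.055 [122. 186.] o-img [323. 184.]
0.065 [120. 175.] o-img [322. 170.]
0.075 [118. 164.] o-img [320. 157.]
0.085 [116. 153.] o-img [319. 144.]
fin base/top in [array([250., 177.]), array([287., 150.]), array([248., 151.]), array([285., 124.])]
```

View pics/q.png

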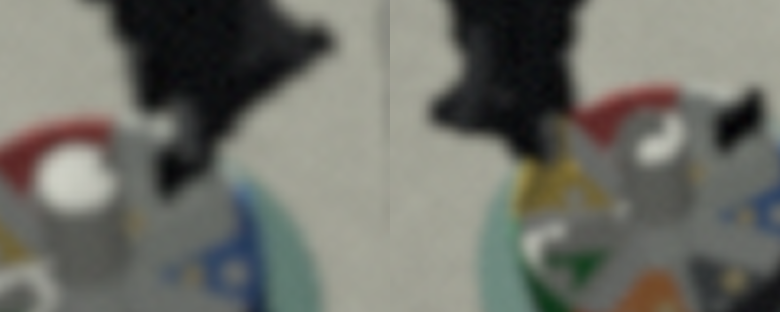

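Request:
{"api": "drive_tool", "payload": {
  "rows": "16 0 0.6 1.5 0;16 0 0 1.5 0;16 0 0 1 0;16 0 0 0 0;16 0 0 0 0"
}}

```text
clock: 18.95
eef_pos: [0.4455, -0.0568, 0.0507]
tool_rot: [0.822, 0.569, -0.0, -0.0]
ft_force: [-0.5, -0.2, 0.4]
grip_width: 0.0161
```

Request:
{"api": "drive_tool", "payload": {
  "rows": "16 0 0 1 0;16 0 0 1 0;16 0 0 0 0;16 0 0 0 0"
}}

```text
clock: 19.35
eef_pos: [0.4455, -0.0568, 0.0488]
tool_rot: [0.822, 0.569, -0.0, -0.0]
ft_force: [0.1, 0.3, 0.1]
grip_width: 0.0158
```

Request:
{"api": "drive_tool", "payload": {
  "rows": "16 0 0 1 0;16 0 0 1 0;16 0 0 1 0;16 0 0 0 0;16 0 0 0 0"
}}

```text
clock: 19.85
eef_pos: [0.4455, -0.0568, 0.0458]
tool_rot: [0.822, 0.569, -0.0, -0.0]
ft_force: [-0.7, 0.7, -0.2]
grip_width: 0.0159
```

Request:
{"api": "drive_tool", "payload": {
  "rows": "16 0 0 1 0;16 0 0 1 0;16 0 0 0 0;16 0 0 0 0"
}}

```text
clock: 20.25
eef_pos: [0.4455, -0.0568, 0.0438]
tool_rot: [0.822, 0.569, -0.0, -0.0]
ft_force: [-1.0, -0.8, -0.3]
grip_width: 0.0156
```

```bash
python3 -c "
from h import *
arc()
c=cam('side','r.png')
t=cam('top','rt.png')
f=lambda P:((proj(c,P)-[178,196]+.4)*5).round(0)
# darkest gripper mask lowest points in crop
im=c['image'][196:276,168:258];g=cv2.cvtColor(im,cv2.COLOR_RGB2GRAY)
for r in range(20,50): print(196+r,' '.join('%3d'%x for x in g[r,12:50:1]))
print(proj(c,(.4455,-.0568,.045)),proj(c,(.4455,-.0568,.065)))
"
```

```text
t 20.25 tcp [ 0.4455 -0.0568  0.0438] yaw 69.38 q [ 8.222e-01  5.692e-01 -0.000e+00 -1.000e-04] j [ -7.3  16.5 -22.6  50.9   0.   13.3] F [-0.99 -0.77 -0.31] w 0.0156
r 0.0454 ang 159.4 phi from yaw 159.4
corr mm [0.  0.4]
216 162 160 162 164 164 165 159 134  93  47  31  35  37  34  22  16  16   9  15  13  16  16  17  14   9  27  67 121 154 164 164 164 164 165 164 163 162 162
217 159 160 162 164 164 164 160 138 101  58  42  38  40  33  20  18  15  16  13  15  17  15  15  17  19  39  77 125 156 165 166 166 164 163 163 163 162 162
218 158 160 160 162 163 163 162 148 123  87  56  43  40  34  24  16  16  13  10  12  17  18  16  19  26  53  95 136 159 167 167 165 165 163 163 164 162 161
219 159 160 161 162 163 162 161 158 142 115  74  46  43  34  26  14  18  13  20  13  16  12  18  21  33  64 107 143 163 167 166 166 165 164 164 165 164 162
220 161 162 164 163 163 163 162 161 153 127  84  50  40  36  28  20  13  12  11  16  15  12  17  16  33  63 106 144 164 167 168 167 165 163 161 159 157 152
221 162 162 162 163 163 164 164 162 151 126  82  50  40  38  24  22  17  17  19  16  19  18  18  
[... 3158 characters left out ...]
 100  98  90  89  89
242 161 161 160 162 159 161 161 161 160 162 160 154 145 135 130 129 124 116 106 108 107 107 107 104 103 101  98  96  95  93  90  90  91  95  96  94  93  93
243 161 159 160 161 160 160 160 161 162 161 159 152 140 131 129 129 123 116 114 115 110 103 102  99  97  94  93  91  90  90  88  89  89  92  94  96  98  99
244 161 159 161 161 161 160 161 162 162 161 158 149 138 130 128 126 123 119 129 134 119 101  93  93  90  90  90  89  90  91  89  89  90  91  94  98 101 103
245 160 159 161 160 162 162 162 162 163 163 158 146 135 129 128 126 120 120 140 155 137 108  91  89  89  87  88  87  85  86  85  87  90  92  95  99 103 105
[202.47604048 234.92945117] [201.66950283 230.6406748 ]
```

Request:
{"api": "drive_tool", "payload": {
  "rows": "16 0 0 1 0;16 0 0 1 0;16 0 0 1 0;16 0 0 0 0;16 0 0 0 0"
}}

```text
clock: 20.85
eef_pos: [0.4455, -0.0568, 0.0408]
tool_rot: [0.822, 0.569, -0.0, -0.0]
ft_force: [0.5, 0.5, -0.3]
grip_width: 0.0163
```

Request:
{"api": "drive_tool", "payload": {
  "rows": "16 0 0 1 0;16 0 0 1 0;16 0 0 0 0;16 0 0 0 0"
}}

```text
clock: 21.25
eef_pos: [0.4455, -0.0568, 0.0388]
tool_rot: [0.822, 0.569, -0.0, -0.0]
ft_force: [0.4, -0.9, -0.2]
grip_width: 0.0155
```

Request:
{"api": "drive_tool", "payload": {
  "rows": "16 0 0 1 0;16 0 0 1 0;16 0 0 1 0;16 0 0 0 0;16 0 0 0 0"
}}

```text
clock: 21.75
eef_pos: [0.4455, -0.0568, 0.0358]
tool_rot: [0.822, 0.569, -0.0, -0.0]
ft_force: [0.7, 0.4, -0.5]
grip_width: 0.0159
```

Request:
{"api": "drive_tool", "payload": {
  "rows": "16 0 0 1 0;16 0 0 1 0;16 0 0 0 0;16 0 0 0 0"
}}

```text
clock: 22.15
eef_pos: [0.4455, -0.0568, 0.0338]
tool_rot: [0.822, 0.569, -0.0, -0.0]
ft_force: [-0.2, -0.1, -0.3]
grip_width: 0.0161
```

```bash
python3 -c "
from h import *
arc()
c=cam('side')
im=c['image'];u,v=205,225
cv2.imwrite('pics/u.png',cv2.resize(im[v-30:v+30,u-40:u+40,::-1],(800,600),interpolation=cv2.INTER_CUBIC))
P=np.array((.4455,-.0568,.035))
print('tcp in crop',(proj(c,P)-[165,195]+.5)*10)
"
```

```text
t 22.15 tcp [ 0.4455 -0.0568  0.0338] yaw 69.39 q [ 0.8222  0.5692 -0.     -0.    ] j [ -7.3  17.3 -23.3  49.4  -0.   13.3] F [-0.21 -0.07 -0.28] w 0.0161
r 0.0454 ang 159.4 phi from yaw 159.4
corr mm [0.  0.4]
tcp in crop [383.69889718 425.2375055 ]
```

View pics/u.png

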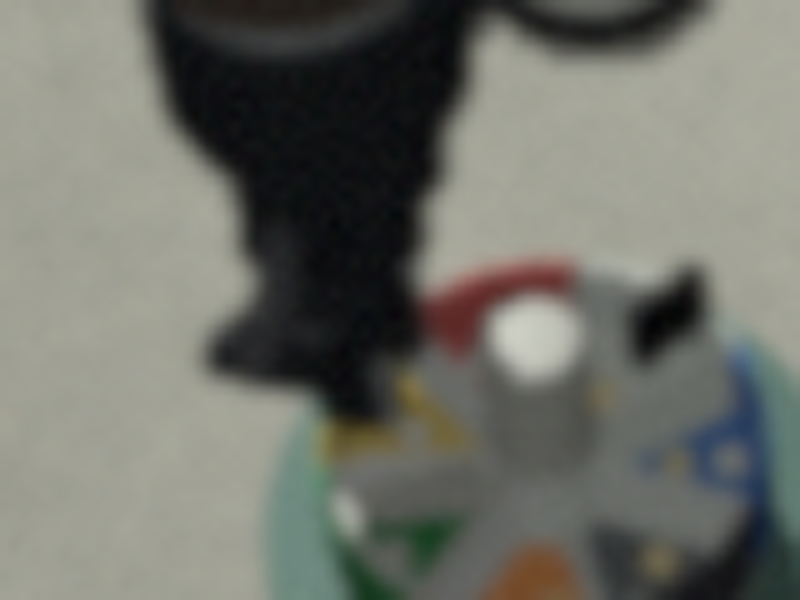

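Request:
{"api": "drive_tool", "payload": {
  "rows": "16 0 0 1 0;16 0 0 1 0;16 0 0 0 0;16 0 0 0 0"
}}

```text
clock: 22.6
eef_pos: [0.4455, -0.0568, 0.0318]
tool_rot: [0.822, 0.569, -0.0, -0.0]
ft_force: [-0.4, 0.1, 0.1]
grip_width: 0.0162
```

Request:
{"api": "drive_tool", "payload": {
  "rows": "16 0 0 1 0;16 0 0 1 0;16 0 0 0 0;16 0 0 0 0"
}}

```text
clock: 23.0
eef_pos: [0.4455, -0.0568, 0.0298]
tool_rot: [0.822, 0.569, -0.0, -0.0]
ft_force: [0.4, -0.7, -0.3]
grip_width: 0.0162
```

Request:
{"api": "drive_tool", "payload": {
  "rows": "32 0 0 -25 0;32 0 0 -35 0;32 0 0 -25 0;32 12.3 23.5 0 0;32 12.3 23.5 0 0;32 12.3 23.5 0 0;32 0 0 0 0.1447;32 0 0 0 0.1447;32 0 0 0 0.1447;32 0 0 0 0.1447;32 0 0 0 0.1447;32 0 0 0 0.1447"
}}

```text
clock: 24.2
eef_pos: [0.5244, -0.0471, 0.1147]
tool_rot: [0.986, 0.168, -0.0, -0.0]
ft_force: [-0.1, 0.2, 0.7]
grip_width: 0.0316
```

Request:
{"api": "drive_tool", "payload": {
  "rows": "32 0 0 0 0.1447;32 0 0 0 0.1447;32 0 0 0 0.1447;32 0 0 0 0.1447;32 0 0 0 0.1447;32 0 0 0 0.1447;32 0 0 0 0.1447;32 0 0 0 0.1447;32 0 0 0 0.1447;32 0 0 0 0;32 0 0 0 0"
}}

```text
clock: 25.3
eef_pos: [0.5244, -0.0471, 0.1147]
tool_rot: [0.888, -0.46, -0.0, 0.0]
ft_force: [0.1, -0.5, 0.3]
grip_width: 0.0319
```

```bash
python3 -c "
from h import *
arc()"
```

```text
t 25.3 tcp [ 0.5244 -0.0471  0.1147] yaw -54.81 q [ 8.878e-01 -4.602e-01 -1.000e-04  1.000e-04] j [ -5.1  20.1  -5.2  64.7  -0.  139.7] F [ 0.11 -0.53  0.26] w 0.0319
r 0.0446 ang 35.2 phi from yaw 35.2
corr mm [ 0.  -0.4]
```

Descend in stages to TCP 0.034, watching the force, then close loosely.

Request:
{"api": "drive_tool", "payload": {
  "rows": "32 0 0 20 0;32 0 0 20 0;32 0 0 15 0;32 0 0 5 0;32 0 0 5 0;32 0 0 0 0;32 0 0 0 0"
}}

```text
clock: 26.0
eef_pos: [0.5251, -0.0472, 0.0505]
tool_rot: [0.887, -0.461, 0.001, -0.0]
ft_force: [-0.2, 0.6, -0.9]
grip_width: 0.0318
```

Request:
{"api": "drive_tool", "payload": {
  "rows": "32 0 0 4 0;32 0 0 4 0;32 0 0 4 0;32 0 0 3 0;32 0 0 0 0;24 0 0 0 0;16 0 0 0 0;14 0 0 0 0;14 0 0 0 0"
}}

```text
clock: 26.9
eef_pos: [0.5247, -0.0471, 0.0349]
tool_rot: [0.887, -0.462, 0.0, -0.0]
ft_force: [-0.7, 0.3, 0.3]
grip_width: 0.0141
```

Request:
{"api": "drive_tool", "payload": {
  "rows": "14 -3.15 0.11 0 -0.07;14 -3.15 0.11 0 -0.07;14 -3.15 0.11 0 -0.07;14 -3.15 0.11 0 -0.07;14 -3.15 0.11 0 -0.07;14 -3.15 0.11 0 -0.07;14 -3.15 0.11 0 -0.07;14 -3.15 0.11 0 -0.07;14 0 0 0 0;14 0 0 0 0"
}}

```text
clock: 27.9
eef_pos: [0.5052, -0.0315, 0.0349]
tool_rot: [0.98, -0.199, 0.0, 0.0]
ft_force: [-0.2, 0.1, -0.1]
grip_width: 0.0145
```

```bash
cat >> h.py <<'E'
def frame(K=(.488,-.0728)):
    # white frame of the opening: near-white pixels whose lid-plane point lies 18-58 mm from the axis; angle histogram
    for n in('top','side'):
        c=cam(n);im=c['image'];hsv=cv2.cvtColor(im,cv2.COLOR_RGB2HSV)
        u0,v0=proj(c,(*K,.048)).astype(int);W=[];B=[]
        for v in range(v0-35,v0+36):
            for u in range(u0-35,u0+36):
                for L,z,ok in((W,.048,hsv[v,u,1]<40 and hsv[v,u,2]>165),(B,.071,hsv[v,u,2]<30)):
                    if ok:
                        d=ray(c,u,v,z)[:2]-K;r=np.hypot(*d)
                        if .018<r<.058: L.append(np.degrees(np.arctan2(d[1],d[0])))
        print(n,'white',np.histogram(W,np.arange(-180,181,15))[0],'black',np.histogram(B,np.arange(-180,181,15))[0])
E
python3 -c "
from h import *
arc();frame()"
```

```text
t 27.9 tcp [ 0.5052 -0.0315  0.0349] yaw -22.97 q [ 9.800e-01 -1.991e-01  1.000e-04  0.000e+00] j [ -3.6  22.7 -14.7  52.5  -0.  109.4] F [-0.19  0.06 -0.12] w 0.0145
r 0.0448 ang 67.4 phi from yaw 67.0
corr mm [ 0.3 -0.2]
top white [0 0 0 0 0 0 0 0 0 0 0 0 0 0 0 0 0 0 0 0 0 0 0 0] black [0 0 5 4 4 4 3 4 6 5 0 0 0 0 0 0 0 0 0 0 0 0 0 0]
side white [0 0 1 3 0 5 0 0 0 0 0 0 0 0 0 0 0 0 0 0 0 0 0 0] black [ 0  0  0  0  0  0  0  0  0  0  0  0  0  0  0 13  1  7  0  0  0  0  0  0]
```

Request:
{"api": "drive_tool", "payload": {
  "rows": "14 -3.15 0.11 0 -0.07;14 -3.15 0.11 0 -0.07;14 -3.15 0.11 0 -0.07;14 -3.15 0.11 0 -0.07;14 -3.15 0.11 0 -0.07;14 -3.15 0.11 0 -0.07;14 -3.15 0.11 0 -0.07;14 -3.15 0.11 0 -0.07;14 -3.15 0.11 0 -0.07;14 -3.15 0.11 0 -0.07;14 -3.15 0.11 0 -0.07;14 -3.15 0.11 0 -0.07"
}}

```text
clock: 29.2
eef_pos: [0.4687, -0.0321, 0.0349]
tool_rot: [0.976, 0.22, 0.0, -0.0]
ft_force: [0.8, 0.1, -0.2]
grip_width: 0.0142
```

Request:
{"api": "drive_tool", "payload": {
  "rows": "14 -3.15 0.11 0 -0.07;14 -3.15 0.11 0 -0.07;14 -3.15 0.11 0 -0.07;14 -3.15 0.11 0 -0.07;14 -3.15 0.11 0 -0.07;14 -3.15 0.11 0 -0.07;14 -3.15 0.11 0 -0.07;14 -3.15 0.11 0 -0.07;14 -3.15 0.11 0 -0.07;14 -3.15 0.11 0 -0.07;14 0 0 0 0;14 0 0 0 0"
}}

```text
clock: 30.4
eef_pos: [0.4468, -0.0542, 0.0348]
tool_rot: [0.842, 0.539, 0.0, 0.0]
ft_force: [0.6, -0.4, -0.2]
grip_width: 0.0135
```

```bash
python3 -c "
from h import *
arc();frame()"
```

```text
t 30.4 tcp [ 0.4468 -0.0542  0.0348] yaw 65.23 q [0.8423 0.539  0.     0.    ] j [ -6.9  17.3 -23.1  49.6  -0.   17.9] F [ 0.64 -0.36 -0.19] w 0.0135
r 0.0452 ang 155.8 phi from yaw 155.2
corr mm [0.4 0.2]
top white [0 0 0 0 0 0 0 0 0 0 0 0 0 0 0 0 0 0 0 0 0 0 0 0] black [ 0  0  0  0  0  0  0  5  2 15  3  0  0  0  0  0  0  2  5  5  2  0  0  0]
side white [ 0  0  0  0  0  0  0  0  2  0  0  0  0  0  0  3  7 19  9  0  0  0  0  0] black [ 0  0  0  0  0  0  0  0  0  0  0  0  0  0  0  0  0  0  0  0  8 29 27 16]
```

Request:
{"api": "drive_tool", "payload": {
  "rows": "14 -3.15 0.11 0 -0.07;14 -3.15 0.11 0 -0.07;14 -3.15 0.11 0 -0.07;14 -3.15 0.11 0 -0.07;14 -3.15 0.11 0 -0.07;14 -3.15 0.11 0 -0.07;14 0 0 0 0;14 0 0 0 0;20 0 0 0 0;20 0 0 0 0"
}}

```text
clock: 31.5
eef_pos: [0.4425, -0.0723, 0.0348]
tool_rot: [0.711, 0.703, -0.0, -0.0]
ft_force: [-0.4, 0.7, 0.2]
grip_width: 0.02
```

Request:
{"api": "drive_tool", "payload": {
  "rows": "20 0 0 -25 0;20 0 0 -35 0;20 0 0 -35 0;20 0 -40 0 0;20 0 -40 0 0;20 0 -40 0 0;20 0 -25 0 0;20 0 0 0 0;20 0 0 0 0"
}}

```text
clock: 32.4
eef_pos: [0.2981, -0.0711, 0.1302]
tool_rot: [0.711, 0.703, 0.001, 0.001]
ft_force: [0.1, -1.0, 0.4]
grip_width: 0.0199
```

```bash
cat >> h.py <<'E'
def angs(c,lo,hi,z,K,r0,r1):
    u0,v0=proj(c,(*K,z)).astype(int);S=4
    im=cv2.resize(c['image'][v0-40:v0+40,u0-40:u0+40],None,fx=S,fy=S,interpolation=cv2.INTER_CUBIC)
    m=mask(im,lo,hi);P=[]
    for y,x in zip(*np.nonzero(m)):
        p=ray(c,u0-40+(x+.5)/S-.5,v0-40+(y+.5)/S-.5,z)[:2]-K;r=np.hypot(*p)
        if r0<r<r1:P.append((r,np.degrees(np.arctan2(p[1],p[0]))))
    P=np.array(P) if P else np.zeros((0,2))
    return P
E
python3 - <<'E'
from h import *
arc()
K=(.488,-.0728)
for n in('top','side'):
    c=cam(n,n+'_e.png')
    for nm,lo,hi,z,a,b in(('fin',(0,0,0),(180,255,28),.071,.030,.060),('white',(0,0,165),(180,45,255),.048,.018,.06),('blue',(105,120,40),(130,255,255),.03,.03,.062)):
        P=angs(c,lo,hi,z,K,a,b)
        if len(P): print(n,nm,len(P),P[:,0].mean().round(4),'med',np.median(P[:,1]).round(1),'hist',{int(e):int(h) for h,e in zip(*np.histogram(P[:,1],np.arange(-180,181,10))) if h})
E
```

```text
t 32.4 tcp [ 0.2981 -0.0711  0.1302] yaw 89.38 q [7.109e-01 7.032e-01 6.000e-04 9.000e-04] j [-13.4  -5.3 -32.7  62.5   0.  -12.8] F [ 0.05 -0.96  0.36] w 0.0199
r 0.1899 ang 179.5 phi from yaw 179.4
corr mm [  0.4 144.9]
top fin 651 0.047 med 172.6 hist {-180: 63, -80: 22, -70: 68, -60: 35, -50: 40, -40: 67, -30: 3, 170: 353}
top blue 836 0.0432 med -3.8 hist {-20: 264, -10: 296, 0: 154, 10: 49, 20: 73}
side fin 379 0.0438 med -170.3 hist {-180: 199, -170: 180}
side white 1387 0.041 med 89.7 hist {-30: 24, -20: 10, 10: 54, 30: 18, 40: 42, 50: 71, 60: 92, 70: 163, 80: 228, 90: 265, 100: 240, 110: 102, 120: 21, 130: 34, 140: 23}
side blue 91 0.0552 med -22.4 hist {-40: 9, -30: 45, -20: 3, 0: 34}
```

```bash
python3 - <<'E'
from h import *
c=cam('top');K0=np.array((.488,-.0728))
# knob centre
u0,v0=proj(c,(*K0,.091)).astype(int);S=4
im=cv2.resize(c['image'][v0-14:v0+14,u0-14:u0+14],None,fx=S,fy=S,interpolation=cv2.INTER_CUBIC)
m=mask(im,(0,0,120),(180,45,255));n,l,s,ce=cv2.connectedComponentsWithStats(m)
for i in range(1,n):
    if s[i][4]>100:print('knob?',s[i],ray(c,u0-14+(ce[i][0]+.5)/S-.5,v0-14+(ce[i][1]+.5)/S-.5,.091))
P=angs(c,(0,0,0),(180,255,30),.071,K0,.030,.060);a=P[:,1]%360;a=a[abs(a-180)<25];print('fin',a.mean(),a.min(),a.max())
def prof(n,c,z,rs,th):
    hsv=cv2.cvtColor(c['image'],cv2.COLOR_RGB2HSV);out=[]
    px=np.array([[proj(c,(K0[0]+r*np.cos(t),K0[1]+r*np.sin(t),z)) for r in rs] for t in np.radians(th)],np.float32)
    v=cv2.remap(c['image'],px,None,cv2.INTER_LINEAR).astype(int)
    print(n,z);[print(int(t),x.tolist()) for t,x in zip(th,v.mean(1).round().astype(int))]
prof('lid',c,.048,[.030,.034,.038,.042,.046],np.arange(-40,41,3))
prof('wall',c,.040,[.057,.058,.059],np.arange(-40,41,4))
E
```

```text
knob? [  39   41   40   38 1162] [ 0.48741516 -0.07210968  0.091     ]
fin 176.76914180263157 170.03707719963055 183.07110037636073
lid 0.048
-40 [61, 57, 43]
-37 [54, 50, 38]
-34 [46, 44, 36]
-31 [44, 45, 40]
-28 [68, 69, 62]
-25 [106, 105, 94]
-22 [122, 121, 110]
-19 [85, 89, 93]
-16 [24, 38, 62]
-13 [19, 33, 57]
-10 [31, 42, 59]
-7 [31, 42, 58]
-4 [21, 34, 56]
-1 [12, 28, 56]
2 [11, 27, 56]
5 [20, 32, 54]
8 [40, 46, 54]
11 [72, 73, 70]
14 [120, 118, 107]
17 [112, 113, 107]
20 [57, 67, 81]
23 [50, 59, 71]
26 [74, 76, 72]
29 [77, 78, 70]
32 [81, 82, 73]
35 [83, 83, 74]
38 [82, 82, 74]
wall 0.04
-40 [29, 29, 27]
-36 [25, 26, 27]
-32 [29, 32, 32]
-28 [38, 43, 42]
-24 [78, 87, 90]
-20 [87, 91, 91]
-16 [84, 93, 94]
-12 [89, 92, 92]
-8 [82, 85, 85]
-4 [80, 85, 84]
0 [84, 92, 93]
4 [82, 86, 85]
8 [86, 90, 88]
12 [81, 92, 96]
16 [75, 84, 87]
20 [28, 49, 69]
24 [47, 61, 67]
28 [96, 99, 88]
32 [115, 119, 106]
36 [93, 98, 85]
40 [99, 104, 91]
```

```bash
python3 -c "
from h import *
print(bot.job_done());st()"
```

```text
the job is handed in; nothing more can be done
None
the job is handed in; nothing more can be done
```

The dispenser is standing on the mat with the lid's opening over the blue compartment, and the job was handed in at about 33 s of the 69 s. No verdict was reported, so these are my own last checks.

- **Lift and placing:** I gripped the knob across the fin, lifted the dispenser level over the rail and set it down with about 9 N of contact. The knob centre measures (0.4874, −0.0721) m against the mat centre at (0.488, −0.072) m. That is about 1 mm off in the top view. The side view of the mat gave y about 4–5 mm different, still well inside the 20 mm limit.
- **Lid:** I turned the lid by pushing the fin around with loosely straddling fingers. The opening is at about −3° to −4°, from its frame edges at −23° and +15° and the fin at 177°. The blue compartment is at about −2° to −3°. That puts the middles about 1 mm apart (limit 6 mm).
- **What went wrong:** The first sweep of the lid missed because the fingertips rode higher than the reported tool point suggested. They passed over the fin without moving anything. I repeated it about 20 mm lower and the lid turned.
- **Arm:** It was left clear at (0.298, −0.071, 0.130) m, with its force reading back at noise level.
- **Not checked:** I made no separate final measurement of the tumbler, bottle, magnifier or bifocals. I saw no contact with any of them during the run. The level of the dispenser on the mat was judged only by eye, from the pictures.

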